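# Point out the set-up for the next cut

### The arm

A 7-joint arm with a two-finger parallel gripper is mounted at the origin on the work surface. World frame = base frame: x ahead of the robot, y to its left, z up, the work surface at z = 0. Lengths are in m, angles in rad, forces in N, time in s.
With the tool pointing down it reaches from about 0.425 to 0.95 m from the base axis. Payload 4.7 kg.
Tool frame: the origin (TCP) lies at the very end of the fingers, on their centre line; the grasp point (between the pads) lies 19 mm behind it; z points along the fingers, y is the line along which they close (so a half turn about z gives the same grasp; the last joint's range is limited). The gripper opens to 87 mm and grips with 3 to 60 N. Pads are 19 mm wide; open, the fingers measure 117 mm over their backs; the gripper's body (75 mm by 190 mm) begins 51 mm behind the grasp point.
Start: joints at [-1.196, 0.469, -0.049, 1.532, 0.024, 1.141, -0.082], TCP at [0.265, 0.621, 0.223] pointing down, gripper open.
Joint ranges: [-2.59, 2.59], [-0.33, 1.99], [-1.39, 1.29], [0.1, 2.45], [-1.04, 4.18], [0.21, 1.99], [-2.66, 2.66]. Speed limits (rad/s): [2.57, 2.57, 3.14, 3.14, 3.14, 3.14, 3.14].

### API

Orientations are given as a unit quaternion [w, x, y, z].
In Python, from rig import robot, snapshot, camera_info, ticket gives the robot as it stands. Calls block until the motion is done:
- robot.move_to(position, orientation): joint-space move of the TCP to a pose.
- robot.move_straight(position, orientation=None, max_speed=0.15): straight line of the TCP; orientation=None keeps the orientation; max_speed is the mean speed in m/s.
- robot.move_j(angles): joint-space move.
- robot.grip(opening): opening from 0.0 (shut) to 1.0 (fully open); the grip force is fixed at half the most; returns when the fingers have stopped.
- robot.hold(seconds).
- robot.inverse_kinematics(position, orientation): joint angles nearest the present ones, or None.
- snapshot(name): name is "scene" or "top" or "wrist"; returns (picture, depth): 420x560x3 uint8, red, green, blue; 420x560 float32, m along the optical axis (not along the pixel's ray), 0 where there is no reading.
- camera_info(name): a dict with "camera_matrix" (3x3 intrinsics, pixels), "R" (3x3) and "t" (3): a world point X has camera coordinates R X + t; the wrist camera has in their place "T_tool_cam" (4x4, takes a point from camera to tool coordinates, whose origin is the TCP and whose axes are the flange's). Camera axes: x right, y down, z forward; pixel columns grow to the right and rows downward; lengths in m; the calibration is good to about 2 mm. A picture is of the moment at which its call begins: read the wrist's pose just before it. camera_info takes no time and is no camera call.
A pose or a line that the arm cannot do raises robot.Unreachable and nothing moves.
- ticket.hand_in(): hands the job in; it is judged then, once.
Readings, each from a call of its own:
- robot.get_time_s(): time.
- robot.get_q(): joint angles.
- robot.get_joint_velocities(): joint speeds.
- robot.get_effort(): joint torques, N m.
- robot.get_eef_pos(): TCP position.
- robot.get_tool_rot(): TCP orientation.
- robot.get_force(): force on the tool from outside, world axes, zero at the start.
- robot.get_ft_torque(): the same for the moment, N m.
- robot.get_finger_gap(): opening from 0.0 (shut) to 1.0 (fully open).
- robot.get_grasp_force(): force on a finger pad.
Only numpy, scipy, OpenCV 4.12 (cv2) and the standard library are available. Lean on these libraries where they do the work, as an engineer would, in place of code of your own. Each camera call takes 0.05 s, during which the arm holds its last target. There are 200 camera calls.

### The job

Show the apprentice what to use for the next cut, by pointing only. First point at the three-cornered foam block: bring the fingertips about two centimetres above the middle of its top and hold them there, still, for two seconds; then point in the same way at the thumb screw on the rounded side of the brass protractor stop (not the one by its straight edge). Touch nothing at all, do not dip down to the other blocks or the other screw on the way, and finish with the hand raised so that the fingertips are at least ten centimetres above the things on the cutting table.

Things in the scene. Friction and masses are not known exactly. Their poses are not given: they have to be found in the camera images.
- tri_top (a point): Middle of the flat top of the three-cornered block of white modelling foam: an upright prism, loose, equal sides of 70 mm, 45 mm high, standing on the cutting table. z points up. To be pointed at first.
- rim_screw_top (a point): Middle of the top of the thumb screw near the rounded edge of the protractor stop: a round black knob, 24 mm in diameter, its top 40 mm above the cutting table. z points up. To be pointed at second. The stop is a brass half disc of radius 72 mm, 12 mm thick, fixed to the cutting table, with two equal knobs 50 mm apart on its line of symmetry: this one is 12 mm in from the rounded edge, the other 10 mm in from the middle of the straight edge.
- pivot_screw_top (a point): Middle of the top of the other thumb screw of the stop, equal in shape and height, near the middle of the straight edge. Not to be pointed at.
- square_top (a point): Middle of the top of the square block of white foam, 50 x 50 mm, 45 mm high, loose. Not to be pointed at.
- round_top (a point): Middle of the top of the round block of white foam, 56 mm in diameter, 45 mm high, loose. Not to be pointed at.
- driver_grip (a point): Grip of a loose screwdriver, 160 mm long, lying near the middle of the cutting table. A bystander.
- cutting_table: The cutting table: an olive-green machine with a flat grey top marked with a grid, 400 mm (its x) by 600 mm (its y), fixed. Origin at the centre of its underside, on the work surface; its top is 75 mm higher. A folded bow of tube runs along its left (+y) edge, up to 70 mm above the top.

How it is judged:
By the outcome, as a careful person would: the job done as asked, in the order asked, and still so for the second after the job is handed in, with the robot touching nothing.
It also fails if it takes over 40 s, if anything falls off the work surface, if the arm or the gripper's body presses on something with over 40 N, if the wrist force passes 120 N, or if a joint passes its speed limit or range.

## Working session

There is one attempt and no reset: what is moved stays moved. The work goes in short steps, each a Python script; the robot and the scene stay as the last script left them, time stands still between calls to the robot, and variables do not carry over. Pictures are saved under pics/ and viewed, at most 10 in all, crops included, and the job is handed in when it is done.

```bash
mkdir -p pics
cat > h.py <<'E'
import numpy as np, cv2
from rig import robot, snapshot, camera_info, ticket
def take(name):
    p,d=snapshot(name); np.savez(f'{name}.npz',p=p,d=d); return p,d
def world(name,d,info):
    K=np.array(info['camera_matrix']);R=np.array(info['R']);t=np.array(info['t'])
    v,u=np.mgrid[:d.shape[0],:d.shape[1]]
    c=np.stack([(u-K[0,2])/K[0,0]*d,(v-K[1,2])/K[1,1]*d,d],-1)
    W=(c-t)@R; W[d==0]=np.nan; return W
E
python3 - <<'E'
from h import *
for n in ('top','scene'):
    p,d=take(n); cv2.imwrite(f'pics/{n}.png',p[:,:,::-1]); i=camera_info(n); np.save(n+'W.npy',world(n,d,i))
    print(n,i['R'],i['t'])
print(robot.get_time_s(),robot.get_tool_rot(),robot.get_finger_gap())
E
```

```text
top [[ 0.0270401  -0.99962595 -0.00409893]
 [-0.99911578 -0.02689378 -0.03231695]
 [ 0.03219462  0.00496916 -0.99946927]] [-0.02108728  0.54140668  0.80353218]
scene [[ 0.76890028  0.63935861  0.00359684]
 [ 0.43791553 -0.52252683 -0.73157071]
 [-0.46585659  0.56408003 -0.68175608]] [-0.42211498 -0.17174083  1.06894325]
0.1 [-1.29172379e-04  2.00519852e-01  9.79689238e-01 -8.77328988e-04] 0.9951532804569848
```

View pics/top.png

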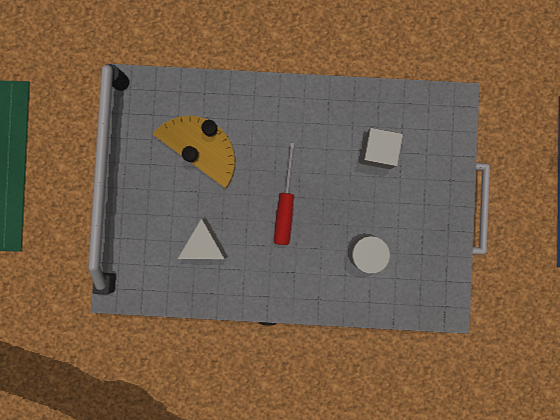

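View pics/scene.png

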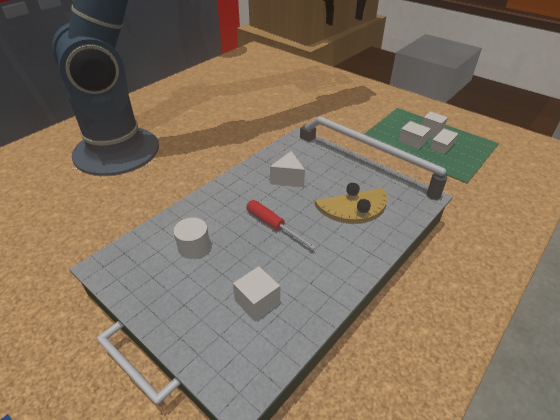

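The top view shows the triangle at about (202,242). The brass stop's straight edge runs from (153,133) to (229,188), so the knob at (190,154) is the pivot screw and the one at (209,128) is the rim screw. The scene view confirms this, and shows the bow on the +y side.

Run:
```python
from h import *
W=np.load('topW.npy'); S=np.load('sceneW.npy')
def blob(W,b,zr,n):
    r=np.zeros(W.shape[:2],bool); x0,y0,x1,y1=b; r[y0:y1,x0:x1]=True
    m=r&(W[...,2]>zr[0])&(W[...,2]<zr[1]); 
    if m.sum()<5: print(n,'none',np.nanmax(W[r][:,2])); return
    P=W[m]; print(n,m.sum(),'z',np.median(P[:,2]).round(4),'mean',P.mean(0).round(4))
    c=cv2.minAreaRect(P[:,:2].astype(np.float32)); print('  rect',np.round(c[0],4),np.round(c[1],4),c[2])
    if n=='tri':
        a,T=cv2.minEnclosingTriangle(P[:,:2].astype(np.float32).reshape(-1,1,2)); T=T[:,0]; print('  tri',T.round(4).tolist(),T.mean(0))
blob(W,(165,205,240,275),(.108,.135),'tri')
blob(W,(195,112,225,143),(.105,.13),'rim')
blob(W,(176,140,203,170),(.105,.13),'pivot')
blob(W,(355,120,410,175),(.108,.135),'sq'); blob(W,(345,230,395,280),(.108,.135),'round')
blob(W,(80,50,130,300),(.1,.2),'bow'); print(np.nanmax(W[50:300,80:130,2]))
blob(S,(265,145,310,190),(.115,.135),'sc tri')
blob(S,(344,178,362,200),(.108,.13),'sc knobA'); blob(S,(355,195,375,218),(.108,.13),'sc knobB')
for q in [(128,209),(154,190)]: print(W[q])
```

```text
tri 1005 z 0.1208 mean [0.4766 0.1143 0.1205]
  rect [0.4862 0.115 ] [0.0601 0.0685] 1.025001883506775
  tri [[0.45680001378059387, 0.0794999971985817], [0.4555000066757202, 0.14980000257492065], [0.5167999863624573, 0.11620000004768372]] [0.47637892 0.11518411]
rim 202 z 0.1153 mean [0.654  0.1098 0.1147]
  rect [0.6545 0.1101] [0.0221 0.0223] 1.3184162378311157
pivot 203 z 0.1154 mean [0.6135 0.1384 0.115 ]
  rect [0.6136 0.1388] [0.022  0.0226] 87.30379486083984
sq 1168 z 0.1203 mean [ 0.6302 -0.1532  0.12  ]
  rect [ 0.6309 -0.154 ] [0.0507 0.0505] 81.31625366210938
round 1119 z 0.1205 mean [ 0.4691 -0.1377  0.1203]
  rect [ 0.4691 -0.1384] [0.0548 0.0549] 9.09649658203125
bow 3009 z 0.1415 mean [0.5725 0.2617 0.1365]
  rect [0.5704 0.2646] [0.0278 0.3479] 88.30451965332031
0.14722285692115392
sc tri 363 z 0.1187 mean [0.4786 0.1109 0.1185]
  rect [0.4726 0.1052] [0.0604 0.0695] 61.59043884277344
sc knobA 99 z 0.1131 mean [0.6167 0.135  0.1127]
  rect [0.6279 0.1325] [0.0228 0.0464] 73.123291015625
sc knobB 111 z 0.1133 mean [0.6572 0.1071 0.1128]
  rect [0.6564 0.1077] [0.0214 0.0239] 60.90143585205078
[0.6531685  0.11029435 0.11432922]
[0.61257666 0.13756288 0.11567158]
```

Run:
```python
from h import *
q=robot.get_tool_rot(); p=robot.get_eef_pos()
robot.grip(0.0); print(robot.get_eef_pos()-p, robot.get_finger_gap())
robot.move_straight([p[0],p[1],.30],max_speed=.2)
robot.move_straight([.4775,.113,.27],max_speed=.25)
robot.move_straight([.4775,.113,.19],max_speed=.1)
p=robot.get_eef_pos();print(robot.get_time_s(),p,robot.get_tool_rot())
P,d=take('scene'); i=camera_info('scene')
K,R,t=[np.array(i[k]) for k in('camera_matrix','R','t')]
Q=P[:,:,::-1].copy()
c=K@(R@p+t);c=c[:2]/c[2];print('tcp px',c)
x,y=np.clip((c-[100,75]).astype(int),0,[360,270])
cr=cv2.resize(Q[y:y+150,x:x+200],None,fx=4,fy=4)
u=((c-[x,y])*4).astype(int); cv2.drawMarker(cr,tuple(int(a) for a in u),(0,0,255),0,14,1)
cv2.imwrite('pics/s2.png',cr)
P,d=take('wrist');cv2.imwrite('pics/w2.png',P[:,:,::-1])
np.savez('w2.npz',d=d,pos=p,q=robot.get_tool_rot())
```

```text
[0.00018656 0.00052923 0.00099346] 0.0034620808841675722
5.4583 [0.47798899 0.11314601 0.19050517] [4.86424530e-04 2.00522997e-01 9.79688819e-01 3.31043868e-04]
tcp px [289.2198185  131.16679117]
```

View pics/s2.png

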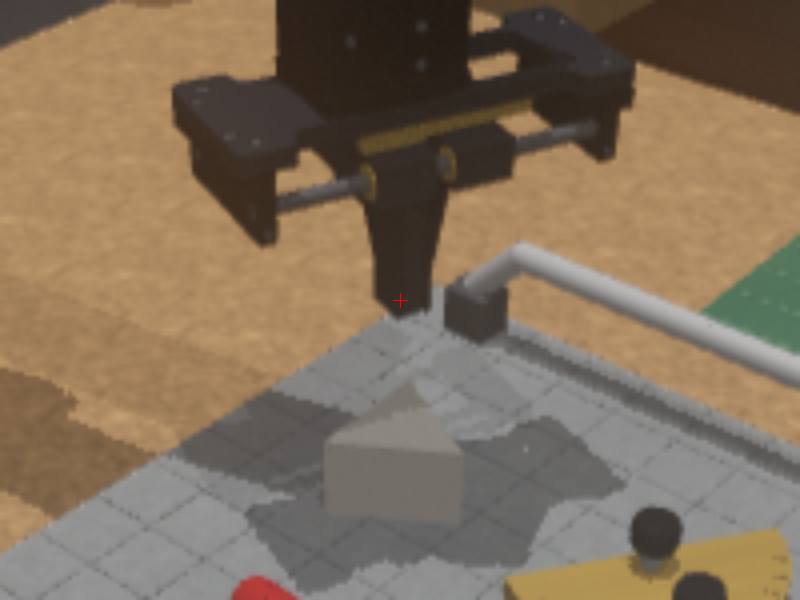

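View pics/w2.png

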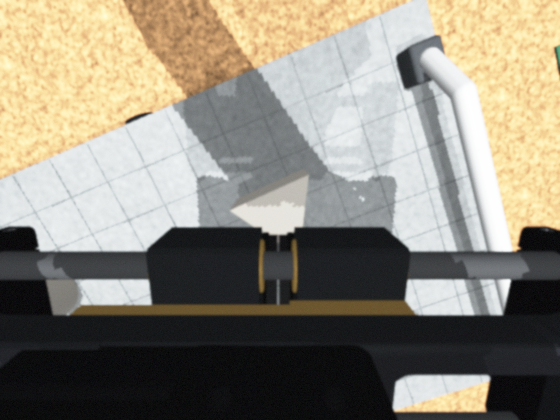

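The scene crop shows the closed fingertips at crop (400,300), where the calibrated TCP projects, and directly above the triangle. The wrist view shows the triangle at (275,205), partly hidden by the fingers, with nothing in the way.

Run:
```python
from h import *
def point(x,y,z,v=.06):
    robot.move_straight([x,y,z],max_speed=v); robot.hold(.4); a=robot.get_eef_pos()
    robot.hold(2.6); print(a.round(4),robot.get_eef_pos().round(4),robot.get_force().round(2),robot.get_time_s())
point(.4775,.113,.140)
robot.move_straight([.4775,.113,.27],max_speed=.12)
robot.move_straight([.6555,.1085,.27],max_speed=.15)
robot.move_straight([.6555,.1085,.175],max_speed=.1)
p=robot.get_eef_pos(); i=camera_info('scene'); P,d=take('scene')
K,R,t=[np.array(i[k]) for k in('camera_matrix','R','t')]
c=K@(R@p+t);c=c[:2]/c[2]; x,y=np.clip((c-[100,65]).astype(int),0,[360,270])
cv2.imwrite('pics/s3.png',cv2.resize(P[y:y+150,x:x+200,::-1],None,fx=4,fy=4))
print(p,(c-[x,y])*4,robot.get_time_s())
```

```text
[0.4776 0.113  0.1401] [0.4775 0.113  0.14  ] [0.35 0.41 0.91] 9.5417
[0.6560728  0.10852972 0.1758187 ] [402.81014312 261.68340749] 13.2583
```

View pics/s3.png

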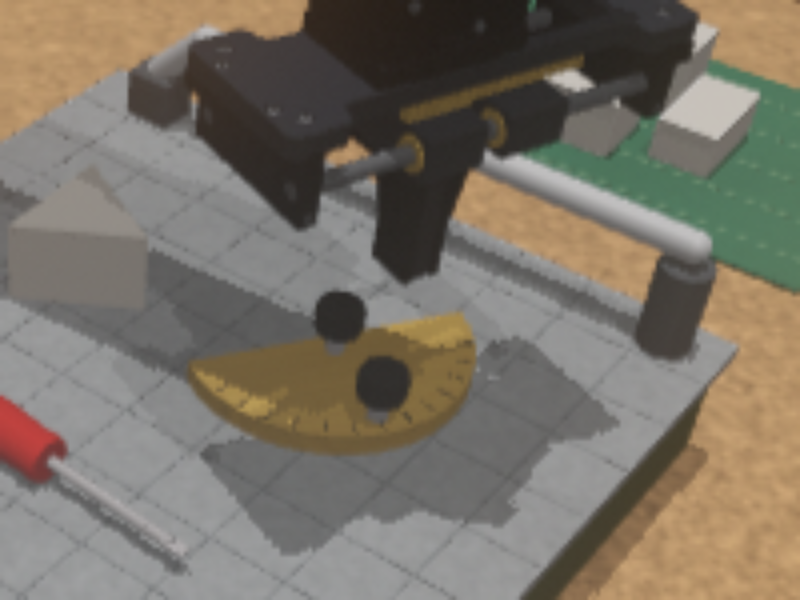

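The fingertips are at crop (405,275), above the rim knob at (383,380). The pivot knob at (340,317) is clear of them. The small offset to the left matches the perspective, so I'll go on.

Run:
```python
from h import *
robot.move_straight([.6555,.1085,.135],max_speed=.06); robot.hold(.4); a=robot.get_eef_pos()
robot.hold(2.6); print(a.round(4),robot.get_eef_pos().round(4),robot.get_force().round(2),robot.get_time_s())
robot.move_straight([.6555,.1085,.29],max_speed=.12); robot.hold(.5)
p=robot.get_eef_pos(); P,d=take('top'); W=world('top',d,camera_info('top'))
m=np.abs(W[205:275,165:240,2]-.1205)<.013; print(p,'tri now',W[205:275,165:240][m].mean(0),robot.get_time_s())
ticket.hand_in()
```

```text
[0.6556 0.1085 0.1352] [0.6555 0.1085 0.135 ] [ 0.78 -0.    0.09] 17.075
[0.65548913 0.10852445 0.28996909] tri now [0.47653754 0.11429708 0.12046874] 19.0667
the job is handed in; nothing more can be done
```

I pointed at the three-cornered block and then the rim screw, each from about 2 cm above with a hold of at least 2.6 s. I touched nothing, raised the fingertips to z = 0.29 m (about 17 cm above the blocks and screws, 14 cm above the bow), and handed the job in at 19 s.

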